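Park the detector and press on its dark cap

TASK

First slide the detector carriage along its rail until its white dot sits under the tip of the fixed needle, and leave it there. Then take the loose round grey dark cap by its fin, press it upright onto the detector's round socket until it snaps past the latches, and keep pressing it down on the rubber seal for the dark reading: finish while still holding the cap and pressing it firmly home, without letting go. Leave the jar, the steel post and the screwdriver where they are.

Things in the scene. Friction and masses are not known exactly. Their poses are not given: they have to be found in the camera images.
- carriage (a joint): Carriage position along its rail, m, -0.10 to 0.10, growing along the carriage's +y. The carriage is a black plate 160 x 90 mm, 14 mm thick, its top 34 mm above the table; its y axis runs along the rail. Stiff slide: about 8 N moves it, and it stays where it is left. In its own axes the post is 60 mm to -x of the socket and the white dot 63 mm to +x.
- post_grip (a point): Centre of the top of the aluminium thumb post on the carriage: upright cylinder 14 mm across, standing 26 mm above the carriage plate (this point is 60 mm above the table). Made for moving the carriage; axes are the carriage's.
- mark (a point): Centre of the white dot, 12 mm across, flat on the carriage plate (34 mm above the table). At the start it is 60 to 160 mm from the needle, which lies to its +y along the rail.
- needle_tip (a point): Tip of the fixed steel needle (7 mm thick, 4 mm at its end), 6 mm above the carriage plate. It comes slanting down from a stand on the rail's far (+x) side; the stand's highest part is 90 mm above the table. The dot can be brought straight below it.
- socket (a point): Axis of the round aluminium socket at the seal's free top, 40 mm above the table; z up, axes are the carriage's. The socket is 47 mm across, 21 mm tall above the plate, its top 8 mm tapered to 37 mm. Three sprung metal latches, 8 mm wide, slanting outwards going down, stick out 4 mm from its side; their lower corners are 6 mm above this point.
- seal: Black rubber ring round the socket's foot, 68 mm outside, 51 mm inside, sprung: gives up to 3 mm, about 1 N at first, 8.5 N at its stop (then rigid). Origin on its axis at its underside. A cap pressed on meets the latches with its rim about 10 mm above the point socket; resistance rises to 10 to 18 N near 6 mm, drops away to almost nothing by 2 mm, and rises again as the rim meets the seal at 0.
- cap: Loose grey round dark cap, 64 mm across, about 80 g; origin on its axis at the lower rim, z up. Height 48 mm: body 24 mm, on it a grip fin 40 mm long (cap's x), 12 mm thick (cap's y), 24 mm tall. Open below: cavity 56 mm wide, 20 mm deep, with a 3 mm tall inner lip of 50 mm bore at the rim. Starts upright on the table; fits the socket at any yaw, 1.5 mm clearance all round.
- jar: Bystander: small amber glass jar with a metal lid, 52 mm across, 50 mm tall; origin at its underside.
- post_base: Bystander: steel optics post on a round foot 56 mm across, 60 mm tall; origin at its underside.
- driver: Bystander: screwdriver 170 mm long lying on the table at the +y side of the rail; origin at its underside near the middle.

How it is judged (in metres and radians):
On the way, in this order (a step that is already met when the one before it is completed fails the run):
1. the white dot rests under the needle tip (within 6 mm, seen from above) with the cap still off (horizontal distance between mark and needle_tip below 0.006 m and velocity of joint carriage between -0.01 and 0.01 m/s and distance between cap and socket above 0.05 m), for 0.3 s.
2. the cap has snapped past the latches on the socket, upright (z of cap in the frame of socket below 0.0015 m and horizontal distance between cap and socket below 0.004 m and angle between the z axis of cap and the z axis of socket, either way round below 0.1 rad), for 0.2 s.
At the end, for the whole second after the job is handed in: Dot within 6 mm of the needle tip seen from above; cap snapped on: rim at most 1.5 mm above the seal's free height, within 4 mm of the socket's axis, within 0.1 rad of upright, at rest; fingers still on the cap (over 3 N) and the cap pressing the seal with over 4 N (horizontal distance between mark and needle_tip below 0.006 m and z of cap in the frame of socket below 0.0015 m and horizontal distance between cap and socket below 0.004 m and angle between cap's own z axis and vertical below 0.1 rad and contact force between cap and seal above 4 N and contact force between the fingers and cap above 3 N and linear speed of cap below 0.02 m/s); the arm keeps its last pose, push and grip.
It fails at once if the jar is moved by more than 30 mm or tipped (distance of jar from where it was at the start of the episode above 0.03 m or angle between jar's own z axis and vertical above 0.5 rad).
It fails at once if the steel post is moved by more than 30 mm or tipped (distance of post_base from where it was at the start of the episode above 0.03 m or angle between post_base's own z axis and vertical above 0.5 rad).
It fails at once if the screwdriver is moved by more than 40 mm (distance of driver from where it was at the start of the episode above 0.04 m).
It also fails if it takes over 58 s, if anything falls off the work surface, if the arm or the gripper's body presses on something with over 40 N, if the wrist force passes 120 N, or if a joint passes its speed limit or range.

ROBOT

A 7-joint arm with a two-finger parallel gripper is mounted at the origin on the work surface. World frame = base frame: x ahead of the robot, y to its left, z up, the work surface at z = 0. Lengths are in m, angles in degrees, forces in N, time in s.
With the tool pointing down it reaches from about 0.425 to 0.875 m from the base axis. Payload 4.7 kg.
Tool frame: the origin (TCP) lies on the mounting face of the last link; the fingertips stand 182 mm ahead of it and the grasp point (between the pads) lies 164 mm ahead of it; z points along the fingers, y is the line along which they close (so a half turn about z gives the same grasp; the last joint's range is limited). The gripper opens to 87 mm and grips with 3 to 60 N. Pads are 19 mm wide; open, the fingers measure 117 mm over their backs; the gripper's body (75 mm by 190 mm) begins 51 mm behind the grasp point.
Start: joints at [-64.91, 18.392, -4.016, 83.108, 1.295, 78.541, -3.26], TCP at [0.267, 0.592, 0.405] pointing down, gripper open.
Joint ranges: [-163.93, 163.93], [-17.29, 119.83], [-79.2, 71.16], [3.27, 140.29], [-89.18, 269.18], [5.43, 117.66], [-154.24, 154.24]. Speed limits (degrees/s): [147.25, 147.25, 180, 180, 180, 180, 180].

INTERFACE

Orientations are given as [roll, pitch, yaw] about the fixed x, y, z axes, in that order (R = Rz(yaw) Ry(pitch) Rx(roll)).
In Python, from cell import env gives the robot as it stands.
- The arm moves only by the tool servo_tool, never from a script. Its argument "plan" is a list of rows, each an object with "xyz": the shift along the tool's x, y, z in cm, a list of three; "twist": the turn, a rotation vector about the tool's x, y, z in degrees, a list of three; "jaw": the closure, from 0 (fully open) to 1 (shut). In form: [{"xyz": [x, y, z], "twist": [wx, wy, wz], "jaw": jaw}, ...]. A call has 1 to 10 rows; each row is the pose to reach, as a shift and turn from the pose commanded when the call began, along the tool's axes at that moment; what a row does not reach only later rows make up. A row lasts 1/12 s, in which the tool goes at most 41.7 mm and 7.16 degrees, less where a joint would pass 70% of its speed; a pose out of reach is approached as far as the arm can. A call with a gripper value outside its range is refused whole. The fingers move at their own pace and stop on an object; "newtons" is the grip in N (left out, the last holds). Time passes only in rows, so rows that repeat a pose let the fingers close. It gives the time, the measured TCP pose, the force, the opening and the grip force at its end, in the units of the state.
- env.get_obs(): the state, without advancing time (a new reading comes with each control period).
- env.read_camera(name): name is "scene" or "top"; returns a dict with "img" (384x512x3 uint8, red, green, blue), "camera_matrix" (3x3 intrinsics, pixels), "k1" (the pictures are not rectified: a ray, as slopes to the right and down, at radius r is drawn at 1 + k1 r^2 times it, then the intrinsics apply), "R" (3x3) and "t" (3): a world point X has camera coordinates R X + t. Camera axes: x right, y down, z forward; pixel columns grow to the right and rows downward; lengths in m; the calibration is good to about 2 mm. A picture is of the moment at which its call begins. There is no depth.
- env.sign_off(): hands the job in; it is judged then, once.
The state is a dict: "time_s": time; "qpos": joint angles; "joint_velocities": joint speeds; "effort": joint torques, N m; "tool_pos": TCP position; "tool_rot": TCP orientation; "force": force on the tool from outside, world axes, zero at the start; "wrist_torque": the same for the moment, N m; "grip_width": finger opening in m; "grasp_force": force on a finger pad.
Only numpy, scipy, OpenCV 4.12 (cv2) and the standard library are available. Lean on these libraries where they do the work, as an engineer would, in place of code of your own. Each camera call takes 0.05 s, during which the arm holds its last target. There are 200 camera calls.

## Working session

There is one attempt and no reset: what is moved stays moved. The work goes in short steps, Python scripts to look and compute and a tool call to move; the robot and the scene stay as the last step left them, time stands still between calls to the robot, and variables do not carry over. Pictures are saved under pics/ and viewed, at most 10 in all, crops included, and the job is handed in when it is done.

Besides the shell and the picture viewer there is one more tool, called after "Call:" as a command line: name --argument value ..., lists and objects as JSON in quotes. servo_tool: Moves the arm, as the interface text tells. Its arguments: {"type":"object","properties":{"plan":{"type":"array","items":{"type":"object","properties":{"xyz":{"type":"array","items":{"type":"number"}},"twist":{"type":"array","items":{"type":"number"}},"jaw":{"type":"number"}}}},"newtons":{"type":"number"}},"required":["plan"]}

```bash
ls; mkdir -p pics; cat > h.py <<'E'
from cell import env
import numpy as np, cv2
from scipy.spatial.transform import Rotation as Ro
def cam(n): return env.read_camera(n)
def save(c,f): cv2.imwrite('pics/'+f,c['img'][:,:,::-1])
def dist(c): return np.array([c['k1'],0,0,0,0.])
def toworld(c,uv,z):
    p=cv2.undistortPoints(np.array(uv,float).reshape(-1,1,2),c['camera_matrix'],dist(c)).reshape(-1,2)
    R=np.array(c['R']);o=-R.T@c['t']; d=np.c_[p,np.ones(len(p))]@R
    return o+d*((z-o[2])/d[:,2:])
def topix(c,X):
    return cv2.projectPoints(np.array(X,float).reshape(-1,1,3),cv2.Rodrigues(np.array(c['R']))[0],np.array(c['t'],float),c['camera_matrix'],dist(c))[0].reshape(-1,2)
E
python3 - <<'E'
from h import *
for n in('scene','top'):
    c=cam(n);save(c,n+'0.png');np.save(n+'0.npy',c,allow_pickle=True);print(n,-np.array(c['R']).T@c['t'],c['k1'])
o=env.get_obs();print(o)
E
```

```text
pics
scene [1.3071673  0.31869955 0.71391709] -0.12574816073356876
top [0.42187485 0.00277703 1.00225701] 0.011471961342484502
{'time_s': 0.1, 'qpos': array([-64.91171867,  18.43579914,  -4.01388705,  83.16709261,
         1.29809198,  78.539814  ,  -3.25695828]), 'joint_velocities': array([-0.087789  , -0.13781398,  0.00696716, -0.13945005, -0.10625747,
        0.06811106, -0.02199173]), 'effort': array([-6.22723619e-04, -4.92571449e+01, -4.06154757e-01, -3.13398135e+01,
       -6.41051307e-02,  3.95758613e-02,  8.02940144e-05]), 'tool_pos': array([0.26726421, 0.5923233 , 0.4037664 ]), 'tool_rot': array([-1.79902688e+02,  8.88457148e-03,  1.55723401e+02]), 'force': array([0.13586912, 0.10479545, 0.21658392]), 'wrist_torque': array([-0.00948017,  0.04254362, -0.02718628]), 'grasp_force': 0.0, 'grip_width': 0.08720757713777402}
```

View pics/scene0.png

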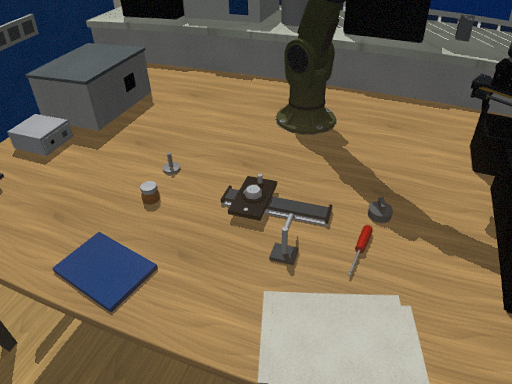

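View pics/top0.png

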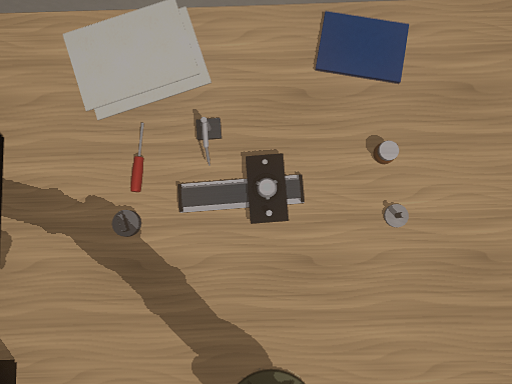

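Scene: carriage near (253,195), needle stand (284,235), cap (380,211), driver (360,250). Top: dot (265,162), socket (267,188), thumb post (269,213), needle tip about (209,163), cap (126,222). The jar and steel post are on the right, around (388,150) and (396,215). I'll zoom in to get exact pixels.

```bash
python3 - <<'E'
from h import *
c=cv2.imread('pics/top0.png');s=cv2.imread('pics/scene0.png')
def crop(im,x,y,w,h,k): return cv2.resize(im[y:y+h,x:x+w],None,fx=k,fy=k,interpolation=cv2.INTER_CUBIC)
a=crop(c,170,110,133,120,6)   # 800x720 -> too tall
a=crop(c,173,125,133,100,6)
cv2.imwrite('pics/topzoom.png',a)
b=crop(c,96,195,60,60,6); d=crop(s,220,170,120,75,3); e=crop(s,355,185,50,50,7)
H=np.zeros((590,800,3),np.uint8);H[:360,:360]=b;H[:350,400:750]=e;H[362:362+225,:360]=d
cv2.imwrite('pics/mix.png',H)
E
```

```text
(no output)
```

View pics/topzoom.png

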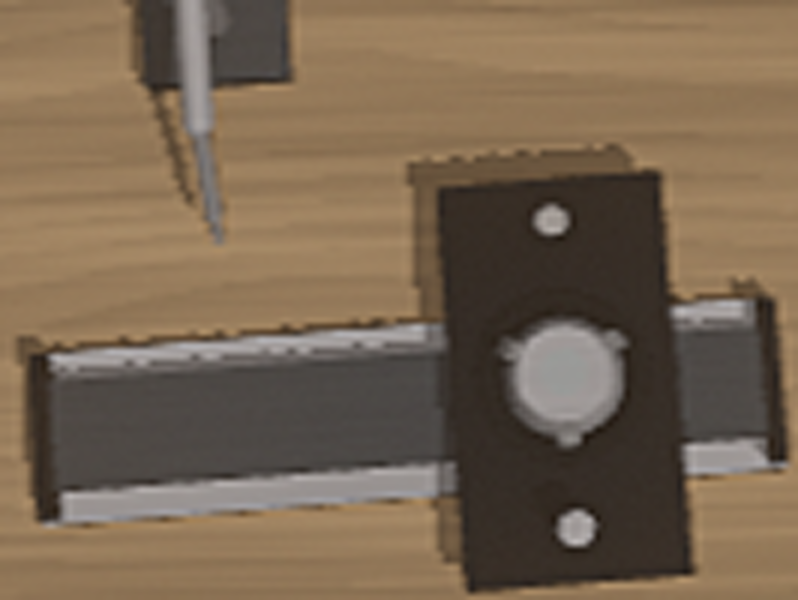

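View pics/mix.png

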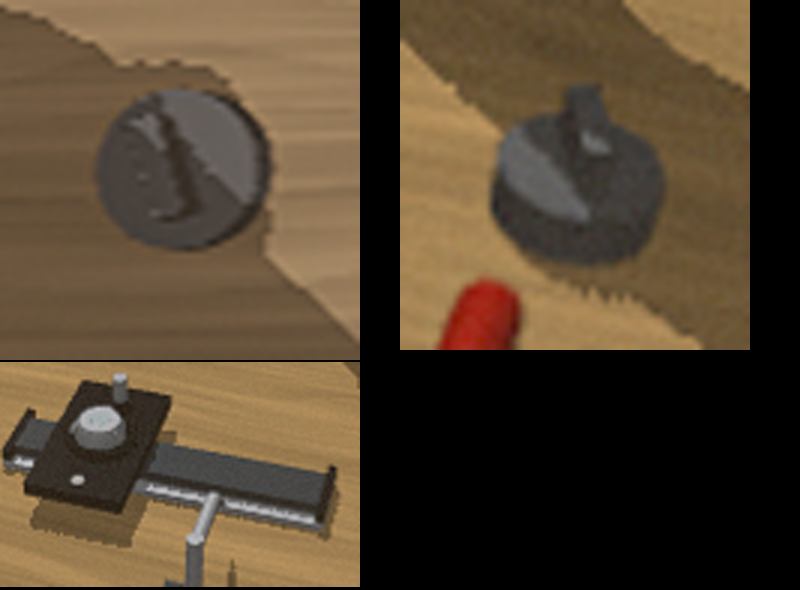

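Zoomed views, in top-image pixels: dot (264.4,161.3), socket (267.3,187.1), thumb post top (268.8,212.6), needle tip (209,164.6). The cap body is around (126,223), and its fin runs roughly image-vertical, tilted a little clockwise. Next I'll compute positions and fit the cap model.

```bash
cat > fit.py <<'E'
from h import *
from scipy.optimize import minimize
def capmodel(x,y,yaw,z=0):
    a=np.linspace(0,2*np.pi,60)
    C=np.c_[.032*np.cos(a),.032*np.sin(a)]
    body=np.r_[np.c_[C,0*a],np.c_[C,0*a+.024]]
    f=np.array([[sx*.02,sy*.006,h] for h in(.024,.048) for sx,sy in((1,1),(1,-1),(-1,-1),(-1,1))])
    R=Ro.from_euler('z',yaw,degrees=True).as_matrix();t=np.array([x,y,z])
    return body@R.T+t,f@R.T+t
E
python3 - <<'E'
from fit import *
T=np.load('top0.npy',allow_pickle=True).item();S=np.load('scene0.npy',allow_pickle=True).item()
g=lambda x,y:((x+.5)/6-.5+173,(y+.5)/6-.5+125)
for n,p,z in(('dot',(551.5,220),.034),('post',(577,528),.06),('sock',(567,376),.055),('needle',(219,240),.04),('TL',(441,187),.034),('TR',(660,172),.034),('BR',(692,572),.034),('BL',(469,591),.034)):
    print(n,toworld(T,[g(*p)],z)[0].round(4))
s=lambda x,y:((x+.5)/3-.5+220,(y-362+.5)/3-.5+170)
print('scene dot',toworld(S,[s(77,481)],.034).round(4),'post',toworld(S,[s(121,377)],.06).round(4))
masks=[]
for c,(x,y,w,h) in((T,(96,195,60,60)),(S,(355,185,50,41))):
    hsv=cv2.cvtColor(c['img'],cv2.COLOR_RGB2HSV);m=np.zeros((384,512),np.uint8)
    m[y:y+h,x:x+w]=(hsv[y:y+h,x:x+w,1]<85)*255
    m=cv2.morphologyEx(m,cv2.MORPH_OPEN,np.ones((2,2)));masks.append(m);print(m.sum()/255,cv2.boundingRect(m))
def draw(c,p):
    m=np.zeros((384*4,512*4),np.uint8)
    for pts in capmodel(*p): cv2.fillConvexPoly(m,cv2.convexHull(((topix(c,pts)+.5)*4).astype(np.int32)),255)
    return cv2.resize(m,(512,384),interpolation=cv2.INTER_AREA)
def cost(p):
    return sum(np.abs(draw(c,p).astype(float)-m).sum()/255 for c,m in zip((T,S),masks))
p0=toworld(T,[(126.1,222.7)],.024)[0][:2];print('cap0',p0)
best=[]
for yaw in range(0,180,15):
    r=minimize(lambda q:cost((q[0]/1e3,q[1]/1e3,q[2])),[p0[0]*1e3,p0[1]*1e3,yaw],method='Nelder-Mead',options=dict(initial_simplex=np.array([[0,0,0],[6,0,0],[0,6,0],[0,0,12]])+[p0[0]*1e3,p0[1]*1e3,yaw],maxiter=80))
    best.append((r.fun,*r.x.round(2)))
best.sort();print(best[:5]);b=best[0];p=(b[1]/1e3,b[2]/1e3,b[3])
ims=[]
for c,(x,y,w,h) in((T,(96,195,60,60)),(S,(350,180,60,60))):
    im=cv2.resize(c['img'][y:y+h,x:x+w,::-1],None,fx=6,fy=6,interpolation=cv2.INTER_CUBIC);im=cv2.convertScaleAbs(im,alpha=1.8)
    q=((topix(c,capmodel(*p)[1])-[x,y]+.5)*6).astype(np.int32)
    cv2.polylines(im,[q[4:]],True,(0,255,0),1);cv2.polylines(im,[q[:4]],True,(0,0,255),1);ims.append(im)
cv2.imwrite('pics/fit.png',np.hstack(ims))
E
```

```text
dot [ 0.5943 -0.0014  0.034 ]
post [ 0.4712 -0.0077  0.06  ]
sock [ 0.5298 -0.0056  0.055 ]
needle [0.589  0.1293 0.04  ]
TL [0.6088 0.0419 0.034 ]
TR [ 0.6123 -0.0448  0.034 ]
BR [ 0.4543 -0.0522  0.034 ]
BL [0.4492 0.0346 0.034 ]
scene dot [[0.5953 0.0008 0.034 ]] post [[ 0.4716 -0.0044  0.06  ]]
610.0 (113, 211, 29, 27)
453.0 (369, 198, 25, 26)
cap0 [0.45807318 0.32986372]
[(np.float64(159.53333333333333), np.float64(457.15), np.float64(333.03), np.float64(174.92)), (np.float64(159.9137254901961), np.float64(457.36), np.float64(333.25), np.float64(-0.44)), (np.float64(162.76470588235293), np.float64(457.14), np.float64(333.74), np.float64(9.69)), (np.float64(165.41960784313727), np.float64(457.11), np.float64(332.55), np.float64(159.33)), (np.float64(170.06274509803922), np.float64(456.51), np.float64(333.41), np.float64(32.07))]
```

View pics/fit.png

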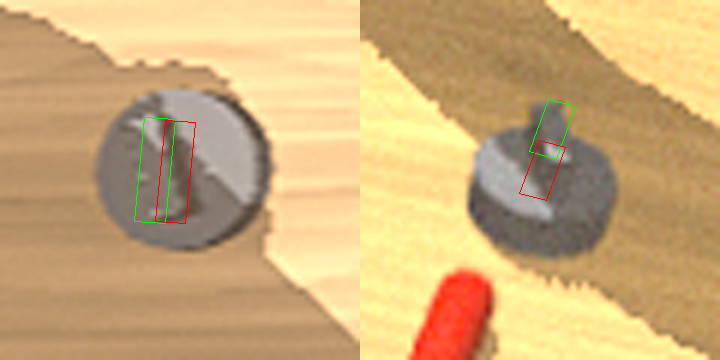

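Fin yaw is nearer +12° than the fit's −5°. In the left panel the true fin top is centred near (158,164) and leans clockwise. I'll refine that later and move the carriage first. The carriage needs about 131 mm of travel, and rail yaw is about 2.7°.

```bash
cat > go.py <<'E'
from h import *
import sys
# usage: go.py x y zgrasp yaw  -> shift in tool axes (cm), twist (deg)
x,y,z,yaw=map(float,sys.argv[1:5]);o=env.get_obs()
R=Ro.from_euler('xyz',o['tool_rot'],degrees=True);G=Ro.from_euler('xyz',[180,0,yaw],degrees=True)
print('t',o['time_s'],'pos',o['tool_pos'].round(4),'rot',o['tool_rot'].round(2),'F',o['force'].round(2))
print('xyz cm',(R.inv().apply(np.array([x,y,z+.164])-o['tool_pos'])*100).round(2),'twist',(R.inv()*G).as_rotvec(degrees=True).round(2))
E
python3 go.py .4713 -.0065 .15 182.7; python3 go.py .4713 -.0065 .058 182.7
```

```text
t 0.1 pos [0.2673 0.5923 0.4038] rot [-1.7990e+02  1.0000e-02  1.5572e+02] F [0.14 0.1  0.22]
xyz cm [-43.22 -46.18   9.06] twist [-1.000e-01 -1.000e-02 -2.698e+01]
t 0.1 pos [0.2673 0.5923 0.4038] rot [-1.7990e+02  1.0000e-02  1.5572e+02] F [0.14 0.1  0.22]
xyz cm [-43.22 -46.17  18.26] twist [-1.000e-01 -1.000e-02 -2.698e+01]
```

Call:
servo_tool --plan '[{"xyz": [-43.2,-46.2,9.0],"twist": [-0.1,0,-27],"jaw": 0},{"xyz": [-43.2,-46.2,9.0],"twist": [-0.1,0,-27],"jaw": 0},{"xyz": [-43.2,-46.2,9.0],"twist": [-0.1,0,-27],"jaw": 0},{"xyz": [-43.2,-46.2,9.0],"twist": [-0.1,0,-27],"jaw": 0},{"xyz": [-43.2,-46.2,9.0],"twist": [-0.1,0,-27],"jaw": 0},{"xyz": [-43.2,-46.2,9.0],"twist": [-0.1,0,-27],"jaw": 0},{"xyz": [-43.2,-46.2,9.0],"twist": [-0.1,0,-27],"jaw": 0},{"xyz": [-43.2,-46.2,9.0],"twist": [-0.1,0,-27],"jaw": 0},{"xyz": [-43.2,-46.2,9.0],"twist": [-0.1,0,-27],"jaw": 0},{"xyz": [-43.2,-46.2,9.0],"twist": [-0.1,0,-27],"jaw": 0}]'

```text
time_s: 0.93
tool_pos: [0.4002, 0.1998, 0.3456]
tool_rot: [179.9, 0.0, -177.3]
force: [1.2, -0.6, 0.2]
grip_width: 0.087
grasp_force: 0.0
```

```bash
python3 go.py .4713 -.0065 .13 182.7
```

```text
t 0.9333 pos [0.4002 0.1998 0.3456] rot [ 1.7989e+02  2.0000e-02 -1.7727e+02] F [ 1.17 -0.58  0.19]
xyz cm [ -6.11 -20.96   5.13] twist [0.11 0.02 0.03]
```

Call:
servo_tool --plan '[{"xyz": [-6.0,-20.0,5.0],"twist": [0,0,0],"jaw": 0},{"xyz": [-6.0,-20.0,5.0],"twist": [0,0,0],"jaw": 0},{"xyz": [-6.0,-20.0,5.0],"twist": [0,0,0],"jaw": 0},{"xyz": [-6.0,-20.0,5.0],"twist": [0,0,0],"jaw": 0},{"xyz": [-6.0,-20.0,5.0],"twist": [0,0,0],"jaw": 0},{"xyz": [-6.0,-20.0,5.0],"twist": [0,0,0],"jaw": 0},{"xyz": [-6.0,-20.0,5.0],"twist": [0,0,0],"jaw": 0},{"xyz": [-6.0,-20.0,5.0],"twist": [0,0,0],"jaw": 0}]'

```text
time_s: 1.6
tool_pos: [0.4694, 0.0055, 0.2955]
tool_rot: [179.9, -0.0, -177.3]
force: [-0.5, -0.0, -0.1]
grip_width: 0.0872
grasp_force: 0.0
```

```bash
python3 go.py .4713 -.0065 .058 182.7
```

```text
t 1.6 pos [0.4694 0.0055 0.2955] rot [ 1.7987e+02 -3.0000e-02 -1.7733e+02] F [-0.49 -0.01 -0.09]
xyz cm [-0.14 -1.22  7.34] twist [ 0.13 -0.03 -0.03]
```

Call:
servo_tool --plan '[{"xyz": [-0.1,-1.2,3.0],"twist": [0.1,0,0],"jaw": 0},{"xyz": [-0.1,-1.2,5.0],"twist": [0.1,0,0],"jaw": 0},{"xyz": [-0.1,-1.2,7.3],"twist": [0.1,0,0],"jaw": 0.4},{"xyz": [-0.1,-1.2,7.3],"twist": [0.1,0,0],"jaw": 1},{"xyz": [-0.1,-1.2,7.3],"twist": [0.1,0,0],"jaw": 1},{"xyz": [-0.1,-1.2,7.3],"twist": [0.1,0,0],"jaw": 1},{"xyz": [-0.1,-1.2,7.3],"twist": [0.1,0,0],"jaw": 1},{"xyz": [-0.1,-1.2,7.3],"twist": [0.1,0,0],"jaw": 1},{"xyz": [-0.1,-1.2,7.3],"twist": [0.1,0,0],"jaw": 1},{"xyz": [-0.1,-1.2,7.3],"twist": [0.1,0,0],"jaw": 1}]' --newtons 20

```text
time_s: 2.43
tool_pos: [0.4716, -0.0066, 0.2235]
tool_rot: [180.0, 0.1, -177.3]
force: [0.5, -0.1, 0.3]
grip_width: 0.0422
grasp_force: 0.0
```

```bash
python3 go.py .4713 -.0065 .058 182.7
```

```text
t 2.4333 pos [ 0.4716 -0.0066  0.2235] rot [ 1.7998e+02  1.0000e-01 -1.7728e+02] F [ 0.53 -0.06  0.32]
xyz cm [0.03 0.01 0.15] twist [0.02 0.1  0.02]
```

Call:
servo_tool --plan '[{"xyz": [0,0,0.1],"twist": [0,0,0],"jaw": 1},{"xyz": [0,0,0.1],"twist": [0,0,0],"jaw": 1},{"xyz": [0,0,0.1],"twist": [0,0,0],"jaw": 1},{"xyz": [0,0,0.1],"twist": [0,0,0],"jaw": 1},{"xyz": [0,0,0.1],"twist": [0,0,0],"jaw": 1},{"xyz": [0,0,0.1],"twist": [0,0,0],"jaw": 1},{"xyz": [0,0,0.1],"twist": [0,0,0],"jaw": 1},{"xyz": [0,0,0.1],"twist": [0,0,0],"jaw": 1}]'

```text
time_s: 3.1
tool_pos: [0.4712, -0.0068, 0.2217]
tool_rot: [-180.0, 0.0, -177.3]
force: [0.7, -0.7, -0.7]
grip_width: 0.0133
grasp_force: 20.0
```

```bash
python3 go.py .4651 .1242 .058 182.7
```

```text
t 3.1 pos [ 0.4712 -0.0068  0.2217] rot [-1.7999e+02  2.0000e-02 -1.7729e+02] F [ 0.7  -0.67 -0.68]
xyz cm [-1.000e-02  1.311e+01 -3.000e-02] twist [-0.01  0.02  0.01]
```

Call:
servo_tool --plan '[{"xyz": [0,1.0,0],"twist": [0,0,0],"jaw": 1},{"xyz": [0,2.6,0],"twist": [0,0,0],"jaw": 1},{"xyz": [0,4.4,0],"twist": [0,0,0],"jaw": 1},{"xyz": [0,6.2,0],"twist": [0,0,0],"jaw": 1},{"xyz": [0,8.0,0],"twist": [0,0,0],"jaw": 1},{"xyz": [0,9.8,0],"twist": [0,0,0],"jaw": 1},{"xyz": [0,11.4,0],"twist": [0,0,0],"jaw": 1},{"xyz": [0,12.4,0],"twist": [0,0,0],"jaw": 1},{"xyz": [0,13.0,0],"twist": [0,0,0],"jaw": 1},{"xyz": [0,13.0,0],"twist": [0,0,0],"jaw": 1}]'

```text
time_s: 3.93
tool_pos: [0.4649, 0.1228, 0.2217]
tool_rot: [-179.9, -0.1, -177.2]
force: [-1.5, -3.7, 3.3]
grip_width: 0.0131
grasp_force: 20.0
```

Call:
servo_tool --plan '[{"xyz": [0,0,0],"twist": [0,0,0],"jaw": 1},{"xyz": [0,0,0],"twist": [0,0,0],"jaw": 1},{"xyz": [0,0,0],"twist": [0,0,0],"jaw": 1},{"xyz": [0,0,0],"twist": [0,0,0],"jaw": 1}]'

```text
time_s: 4.27
tool_pos: [0.4649, 0.1226, 0.2217]
tool_rot: [-180.0, -0.0, -177.3]
force: [-2.6, -4.3, 4.1]
grip_width: 0.0133
grasp_force: 20.0
```

```bash
python3 go.py .4651 .1242 .058 182.7; python3 - <<'E'
from h import *
ims=[]
for n,(x,y,w,h) in(('top',(165,120,100,100)),('scene',(235,165,100,100))):
    c=cam(n);save(c,n+'1.png');np.save(n+'1.npy',c,allow_pickle=True)
    ims.append(cv2.resize(c['img'][y:y+h,x:x+w,::-1],(400,400),interpolation=cv2.INTER_CUBIC))
cv2.imwrite('pics/car1.png',np.hstack(ims))
E
```

```text
t 4.2667 pos [0.4649 0.1226 0.2217] rot [-1.7996e+02 -4.0000e-02 -1.7731e+02] F [-2.6  -4.28  4.05]
xyz cm [-0.03  0.16 -0.03] twist [-0.04 -0.04 -0.01]
```

View pics/car1.png

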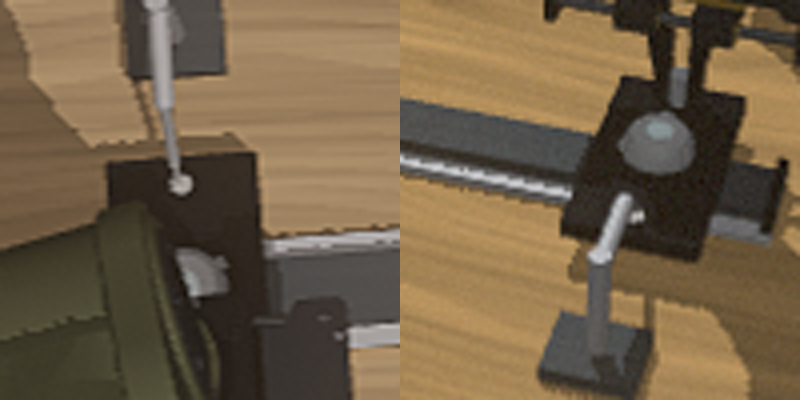

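The dot (zoom 181,184) now sits almost under the needle tip, about 1.5 mm short along +y. I'll nudge it, then release and rise.

Call:
servo_tool --plan '[{"xyz": [0,0.1,0],"twist": [0,0,0],"jaw": 1},{"xyz": [0,0.2,0],"twist": [0,0,0],"jaw": 1},{"xyz": [0,0.2,0],"twist": [0,0,0],"jaw": 1},{"xyz": [0,0.2,0],"twist": [0,0,0],"jaw": 1},{"xyz": [0,0.2,0],"twist": [0,0,0],"jaw": 1},{"xyz": [0,0.2,0],"twist": [0,0,0],"jaw": 1}]'

```text
time_s: 4.87
tool_pos: [0.4648, 0.1235, 0.2217]
tool_rot: [-179.9, -0.1, -177.3]
force: [-3.3, -8.0, 4.2]
grip_width: 0.013
grasp_force: 20.0
```

Call:
servo_tool --plan '[{"xyz": [0,0,0],"twist": [0,0,0],"jaw": 0},{"xyz": [0,0,0],"twist": [0,0,0],"jaw": 0},{"xyz": [0,0,0],"twist": [0,0,0],"jaw": 0},{"xyz": [0,0,-2],"twist": [0,0,0],"jaw": 0},{"xyz": [0,0,-5],"twist": [0,0,0],"jaw": 0},{"xyz": [0,0,-9],"twist": [0,0,0],"jaw": 0},{"xyz": [0,0,-12],"twist": [0,0,0],"jaw": 0},{"xyz": [-3,4,-12],"twist": [0,0,0],"jaw": 0},{"xyz": [-5,8,-12],"twist": [0,0,0],"jaw": 0}]'

```text
time_s: 5.62
tool_pos: [0.5083, 0.1968, 0.3461]
tool_rot: [179.7, 0.5, -177.5]
force: [1.2, -0.7, 0.4]
grip_width: 0.0656
grasp_force: 0.0
```

```bash
python3 go.py .45 .23 .2 182.7
```

```text
t 5.6167 pos [0.5083 0.1968 0.3461] rot [ 179.7     0.52 -177.53] F [ 1.2  -0.67  0.36]
xyz cm [ 5.66  3.58 -1.82] twist [ 0.29  0.52 -0.23]
```

```bash
python3 - <<'E'
from fit import *
T=np.load('top0.npy',allow_pickle=True).item();S=np.load('scene0.npy',allow_pickle=True).item()
# body-outline fit per view by edge gradient: maximise mean outward gradient of saturation along the visible hull
ims=[]
for c,(x,y,w,h) in((T,(106,202,40,40)),(S,(360,188,40,40))):
    sat=cv2.GaussianBlur(cv2.cvtColor(c['img'],cv2.COLOR_RGB2HSV)[:,:,1].astype(np.float32),(0,0),.7)
    def cost(q):
        B,F=capmodel(q[0]/1e3,q[1]/1e3,12)
        h=cv2.convexHull(topix(c,B).astype(np.float32)).reshape(-1,2)
        m=h.mean(0);d=(h-m)/np.linalg.norm(h-m,axis=1)[:,None]
        s=lambda k:cv2.remap(sat,(h+k*d).astype(np.float32)[:,None,0:1],(h+k*d).astype(np.float32)[:,None,1:2],cv2.INTER_LINEAR).ravel()
        return -np.mean(np.clip(s(1)-s(-1),0,60))
    r=min((minimize(cost,[458+a,331+b],method='Nelder-Mead') for a in(-3,0,3) for b in(-3,0,3)),key=lambda r:r.fun)
    print(r.x.round(2),r.fun)
    row=[]
    for yaw in(7,13,19):
        im=cv2.resize(c['img'][y:y+h,x:x+w,::-1],None,fx=6.5,fy=6.5,interpolation=cv2.INTER_CUBIC);im=cv2.convertScaleAbs(im,alpha=1.9)
        P=capmodel(r.x[0]/1e3,r.x[1]/1e3,yaw)
        q=((topix(c,P[1])-[x,y]+.5)*6.5).astype(np.int32)
        cv2.polylines(im,[q[4:]],True,(0,255,0),1);cv2.polylines(im,[q[:4]],True,(0,0,255),1)
        cv2.polylines(im,[cv2.convexHull(((topix(c,P[0])-[x,y]+.5)*6.5).astype(np.int32))],True,(255,0,0),1);row.append(im)
    ims.append(np.hstack(row))
cv2.imwrite('pics/fit2.png',np.vstack(ims))
E
```

```text
[458.36 333.35] -44.932861328125
[455.94 334.24] -54.918304443359375
```

View pics/fit2.png

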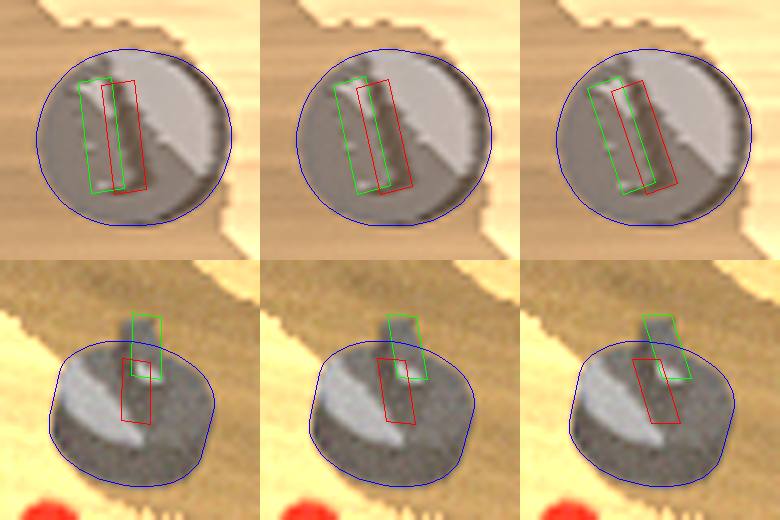

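Yaw about 13–14° fits both views (middle column). The cap is at roughly (0.4575, 0.3335).

```bash
python3 go.py .4575 .3335 .11 193.5
```

```text
t 5.6167 pos [0.5083 0.1968 0.3461] rot [ 179.7     0.52 -177.53] F [ 1.2  -0.67  0.36]
xyz cm [ 4.55 13.84  7.25] twist [  0.24   0.55 -11.03]
```

Call:
servo_tool --plan '[{"xyz": [2.5,3,1],"twist": [0,0,-6],"jaw": 0},{"xyz": [4.2,7,3],"twist": [0,0,-11],"jaw": 0},{"xyz": [4.4,11,5],"twist": [0,0,-11],"jaw": 0},{"xyz": [4.4,13.2,6.9],"twist": [0,0,-11],"jaw": 0},{"xyz": [4.4,13.2,6.9],"twist": [0,0,-11],"jaw": 0},{"xyz": [4.4,13.2,6.9],"twist": [0,0,-11],"jaw": 0},{"xyz": [4.4,13.2,6.9],"twist": [0,0,-11],"jaw": 0},{"xyz": [4.4,13.2,6.9],"twist": [0,0,-11],"jaw": 0},{"xyz": [4.4,13.2,6.9],"twist": [0,0,-11],"jaw": 0}]'

```text
time_s: 6.37
tool_pos: [0.457, 0.326, 0.2738]
tool_rot: [180.0, 0.1, -166.4]
force: [0.0, 0.3, 0.8]
grip_width: 0.0872
grasp_force: 0.0
```

```bash
python3 go.py .4575 .3335 .0445 193.5; python3 - <<'E'
from h import *
ims=[]
for n,(x,y,w,h) in(('top',(95,120,160,120)),('scene',(235,130,160,120))):
    c=cam(n);save(c,n+'2.png');np.save(n+'2.npy',c,allow_pickle=True)
    im=c['img'][y:y+h,x:x+w,::-1];ims.append(cv2.resize(im,None,fx=2.5,fy=2.5,interpolation=cv2.INTER_CUBIC))
c=np.load('top2.npy',allow_pickle=True).item()
d=cv2.resize(c['img'][145:205,175:255,::-1],(800,600),interpolation=cv2.INTER_CUBIC)
H=np.zeros((600,800,3),np.uint8);H[:300]=np.hstack(ims);H[300:,:400]=cv2.resize(d,(400,300));cv2.imwrite('pics/v2.png',H)
E
```

```text
t 6.3667 pos [0.457  0.326  0.2738] rot [ 1.7996e+02  1.3000e-01 -1.6642e+02] F [0.02 0.33 0.78]
xyz cm [-0.21  0.72  6.53] twist [0.04 0.13 0.08]
```

View pics/v2.png

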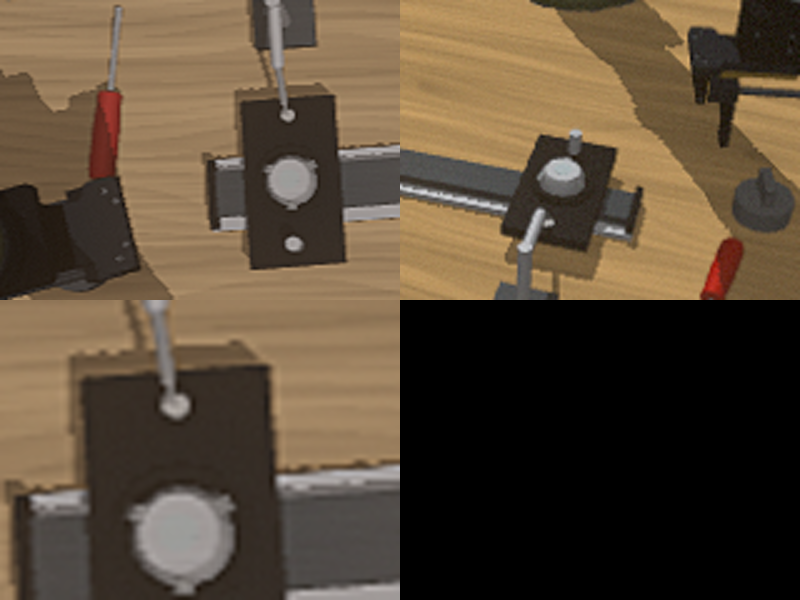

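```bash
python3 - <<'E'
from h import *
c=np.load('top2.npy',allow_pickle=True).item();g=c['img'][155:175,200:222].astype(float)
# white dot centroid
v=g.min(2);m=np.zeros_like(v);m[8:,4:16]=(v[8:,4:16]>110)
ys,xs=np.nonzero(m);w=v[ys,xs];print('dot',200+(xs*w).sum()/w.sum(),155+(ys*w).sum()/w.sum(),len(xs))
print(v[2:16,2:18].astype(int))
d=toworld(c,[(209.8,165.7)],.034)[0];n=toworld(c,[(209.1,164.6)],.04)[0];print(d,n,d-n)
T=np.load('top0.npy',allow_pickle=True).item();print(T['img'][155:170,202:216].min(2).astype(int))
s=toworld(c,[(175+(183.5)/5-.5,145+(236)/5-.5)],.055)[0];print('sock',s, 'from post',.4648,.1235)
E
```

```text
dot 209.76412872841445 165.6377551020408 18
[[ 61  61  62  59  80 116 124 100  56  61  64  64  64  65  65  67]
 [ 67  68  68  64  81 111 126 102  56  69  72  65  55  55  51  41]
 [ 55  50  40  41  59 100 126 104  38  32  34  35  34  34  34  33]
 [ 32  32  33  31  33  86 128 109  41  32  34  34  36  36  35  37]
 [ 37  37  34  37  31  88 133 114  29  33  35  37  36  37  37  37]
 [ 35  36  37  35  33  22  90 106  24  31  33  36  36  37  36  35]
 [ 36  36  36  36  32  29  89 104  51  52  30  34  35  38  38  35]
 [ 35  35  36  34  31  65 107 122 144 145  78  28  34  36  37  37]
 [ 37  37  37  35  27  88 128 127 139 158 136  23  33  36  36  36]
 [ 37  35  35  35  26 114 161 152 149 155 131  25  36  37  37  37]
 [ 37  38  37  36  29  61 128 159 157 143  88  26  34  37  37  38]
 [ 37  38  35  37  36  28  36  82 105  73  25  33  36  35  37  37]
 [ 37  38  35  35  36  34  31  26  28  28  33  36  34  38  36  37]
 [ 37  37  37  37  35  35  35  35  36  34  36  38  36  38  37  38]]
[0.58730053 0.12844962 0.034     ] [0.5889431  0.12928555 0.04      ] [-0.00164257 -0.00083594 -0.006     ]
[[ 83  58
[... 240 characters left out ...]
  79  91  96 118 100  76  93  93  93  93  93]
 [ 94  96  98  97  88  92 118 106  87  97  97  96  96  97]
 [ 95  97  98  98  86  87 121 113  92  99 100  99  99  99]
 [101 101 101 101 103  88  92 107  88 102 102 101 100  99]
 [102 101 101 100 100  85  91 105  83  94  95  94  94  93]
 [ 94  94  94  93  94  94 103 106  94  94  94  95  95  95]
 [ 96  96  96  96  97  96 102 108 101  97  99  98  99  99]
 [101 101 101 102 103 102 102 102 102 103 102 102 102 102]
 [102 102 101 101 101 101 100 100 101  96  95  96  95  96]
 [ 97  95  94  95  94  95  94  95  95  94  94  94  96  95]
 [ 90  90  92  93  92  92  92  94  93  93  94  95  95  96]]
sock [0.52303014 0.1233312  0.055     ] from post 0.4648 0.1235
```

Dot is about 2 mm from the needle tip, which is good. Socket works out to about (0.5245, 0.1262). Now I'll grasp the fin.

Call:
servo_tool --plan '[{"xyz": [-0.2,0.7,2],"twist": [0,0.1,0],"jaw": 0},{"xyz": [-0.2,0.7,4],"twist": [0,0.1,0],"jaw": 0},{"xyz": [-0.2,0.7,5.5],"twist": [0,0.1,0],"jaw": 0},{"xyz": [-0.2,0.7,6.5],"twist": [0,0.1,0],"jaw": 0.3},{"xyz": [-0.2,0.7,6.5],"twist": [0,0.1,0],"jaw": 0.6},{"xyz": [-0.2,0.7,6.5],"twist": [0,0.1,0],"jaw": 1},{"xyz": [-0.2,0.7,6.5],"twist": [0,0.1,0],"jaw": 1},{"xyz": [-0.2,0.7,6.5],"twist": [0,0.1,0],"jaw": 1},{"xyz": [-0.2,0.7,6.5],"twist": [0,0.1,0],"jaw": 1},{"xyz": [-0.2,0.7,6.5],"twist": [0,0.1,0],"jaw": 1}]' --newtons 45

```text
time_s: 7.3
tool_pos: [0.4567, 0.3345, 0.2085]
tool_rot: [180.0, -0.0, -166.3]
force: [-0.2, 0.0, -0.3]
grip_width: 0.0482
grasp_force: 0.0
```

Call:
servo_tool --plan '[{"xyz": [0,0,0],"twist": [0,0,0],"jaw": 1},{"xyz": [0,0,0],"twist": [0,0,0],"jaw": 1},{"xyz": [0,0,0],"twist": [0,0,0],"jaw": 1},{"xyz": [0,0,0],"twist": [0,0,0],"jaw": 1},{"xyz": [0,0,0],"twist": [0,0,0],"jaw": 1},{"xyz": [0,0,0],"twist": [0,0,0],"jaw": 1},{"xyz": [0,0,0],"twist": [0,0,0],"jaw": 1},{"xyz": [0,0,0],"twist": [0,0,0],"jaw": 1}]'

```text
time_s: 7.97
tool_pos: [0.4564, 0.3342, 0.2077]
tool_rot: [-180.0, -0.1, -166.3]
force: [0.0, -0.8, 0.3]
grip_width: 0.0119
grasp_force: 45.0
```

```bash
python3 go.py .4575 .3335 .125 193.5
```

```text
t 7.9667 pos [0.4564 0.3342 0.2077] rot [-1.7999e+02 -8.0000e-02 -1.6629e+02] F [ 0.03 -0.85  0.25]
xyz cm [-0.08 -0.1  -8.13] twist [-0.01 -0.08  0.21]
```

Call:
servo_tool --plan '[{"xyz": [0,0,-2],"twist": [0,0,0],"jaw": 1},{"xyz": [0,0,-5],"twist": [0,0,0],"jaw": 1},{"xyz": [0,0,-8],"twist": [0,0,0],"jaw": 1},{"xyz": [0,0,-9],"twist": [0,0,0],"jaw": 1},{"xyz": [0,0,-9],"twist": [0,0,0],"jaw": 1},{"xyz": [0,0,-9],"twist": [0,0,0],"jaw": 1}]'

```text
time_s: 8.47
tool_pos: [0.4563, 0.3343, 0.2974]
tool_rot: [180.0, -0.1, -166.3]
force: [-0.9, -0.1, -2.6]
grip_width: 0.0119
grasp_force: 45.0
```

```bash
python3 go.py .5237 .1262 .1237 193.7;python3 - <<'E'
from h import *
ims=[]
for n,(x,y,w,h) in(('top',(85,170,100,75)),('scene',(320,150,100,75))):
    c=cam(n);im=c['img'][y:y+h,x:x+w,::-1];ims.append(cv2.resize(im,None,fx=4,fy=4,interpolation=cv2.INTER_CUBIC))
cv2.imwrite('pics/v3.png',np.hstack(ims))
E
```

```text
t 8.4667 pos [0.4563 0.3343 0.2974] rot [ 1.8000e+02 -7.0000e-02 -1.6628e+02] F [-0.89 -0.07 -2.61]
xyz cm [ -1.61 -21.81   0.96] twist [ 0.   -0.07  0.02]
```

View pics/v3.png

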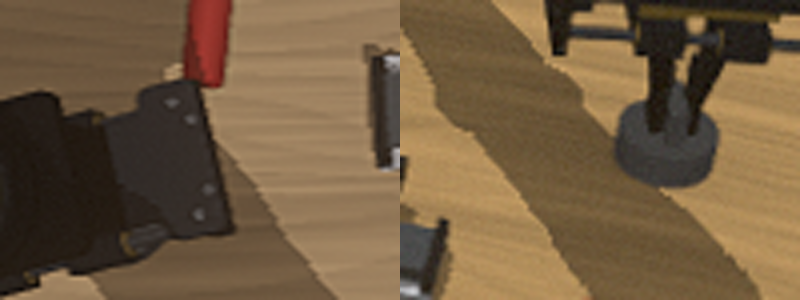

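The cap is held upright between the fingers and clear of the table (right panel, 667,145). Now moving over the socket.

Call:
servo_tool --plan '[{"xyz": [-0.2,-2,0],"twist": [0,0,0],"jaw": 1},{"xyz": [-0.4,-5,0],"twist": [0,0,0],"jaw": 1},{"xyz": [-0.6,-8.5,0],"twist": [0,0,0],"jaw": 1},{"xyz": [-0.9,-12,0],"twist": [0,0,0],"jaw": 1},{"xyz": [-1.2,-15.5,0],"twist": [0,0,0],"jaw": 1},{"xyz": [-1.4,-18.5,0],"twist": [0,0,0],"jaw": 1},{"xyz": [-1.5,-20.5,0],"twist": [0,0,0],"jaw": 1},{"xyz": [-1.6,-21.8,0],"twist": [0,0,0],"jaw": 1},{"xyz": [-1.6,-21.8,0],"twist": [0,0,0],"jaw": 1},{"xyz": [-1.6,-21.8,0],"twist": [0,0,0],"jaw": 1}]'

```text
time_s: 9.4
tool_pos: [0.5233, 0.126, 0.2962]
tool_rot: [-180.0, -0.2, -166.4]
force: [-0.4, 0.2, -0.6]
grip_width: 0.0118
grasp_force: 45.0
```

Call:
servo_tool --plan '[{"xyz": [0,0,1],"twist": [0,0,0],"jaw": 1},{"xyz": [0,0,1],"twist": [0,0,0],"jaw": 1},{"xyz": [0,0,1],"twist": [0,0,0],"jaw": 1},{"xyz": [0,0,1],"twist": [0,0,0],"jaw": 1}]'

```text
time_s: 9.73
tool_pos: [0.5233, 0.1274, 0.2872]
tool_rot: [-180.0, -0.1, -166.2]
force: [-0.5, 0.2, -0.2]
grip_width: 0.0116
grasp_force: 45.0
```

```bash
python3 go.py .5237 .1262 .0937 193.7;python3 - <<'E'
from h import *
c=cam('scene');np.save('scene4.npy',c,allow_pickle=True)
y,x,h,w=150,220,75,100
im=cv2.resize(c['img'][y:y+h,x:x+w,::-1],None,fx=8,fy=8,interpolation=cv2.INTER_CUBIC)
cv2.imwrite('pics/v4.png',im)
E
```

```text
t 9.7333 pos [0.5233 0.1274 0.2872] rot [-1.8000e+02 -1.3000e-01 -1.6618e+02] F [-0.52  0.23 -0.25]
xyz cm [-0.02 -0.13  2.95] twist [-0.   -0.13  0.12]
```

View pics/v4.png

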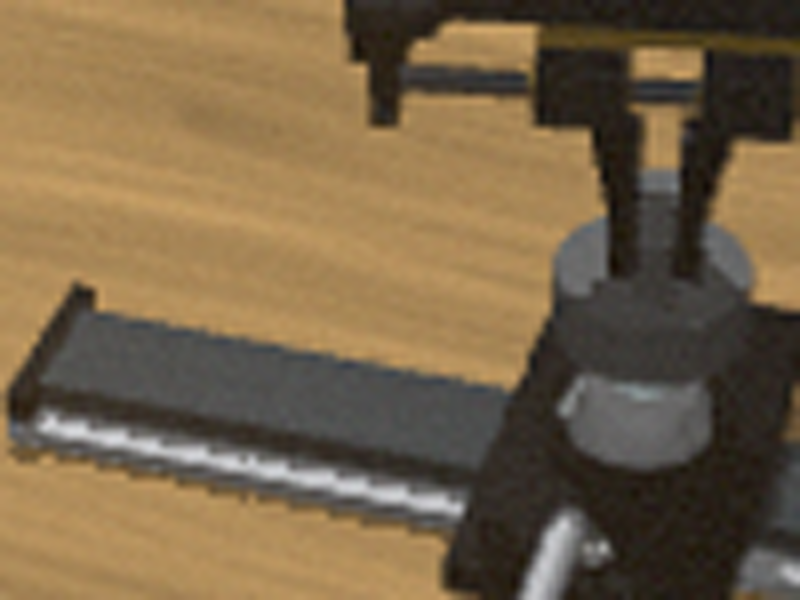

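Cap (x 554–752) hangs over the socket (x 567–712). I'll check the lateral alignment numerically against the projected models.

```bash
python3 - <<'E'
from fit import *
c=np.load('scene4.npy',allow_pickle=True).item()
B,_=capmodel(.5243,.1274,0,.0795);q=(topix(c,B)-[220,150]+.5)*8;print('cap pred x',q[:,0].min(),q[:,0].max(),'y max',q[:,1].max(),'meas 554 752 / 378')
a=np.linspace(0,6.283,90)
X=np.c_[.5245+.0235*np.cos(a),.1262+.0235*np.sin(a),0*a+.045];q=(topix(c,X)-[220,150]+.5)*8;print('sock pred',q[:,0].min(),q[:,0].max(),'meas 567 712')
p=(topix(c,[[.52,.12,.06],[.52,.13,.06],[.53,.12,.06]]));print((p-p[0])*8)
E
```

```text
cap pred x 548.0875904816576 751.7482893495685 y max 387.22129099571544 meas 554 752 / 378
sock pred 566.7336983768987 709.2554691962314 meas 567 712
[[ 0.          0.        ]
 [29.28387925  6.5005141 ]
 [-8.65831901 18.12068536]]
```

Call:
servo_tool --plan '[{"xyz": [0,-0.1,0.7],"twist": [0,0,0],"jaw": 1},{"xyz": [0,-0.1,1.4],"twist": [0,0,0],"jaw": 1},{"xyz": [0,-0.1,2.0],"twist": [0,0,0],"jaw": 1},{"xyz": [0,-0.1,2.4],"twist": [0,0,0],"jaw": 1},{"xyz": [0,-0.1,2.7],"twist": [0,0,0],"jaw": 1},{"xyz": [0,-0.1,2.7],"twist": [0,0,0],"jaw": 1},{"xyz": [0,-0.1,2.7],"twist": [0,0,0],"jaw": 1}]'

```text
time_s: 10.37
tool_pos: [0.5239, 0.1253, 0.2605]
tool_rot: [-180.0, -0.1, -166.3]
force: [0.3, -0.6, -0.8]
grip_width: 0.0117
grasp_force: 45.0
```

```bash
python3 go.py .5237 .1262 .0787 193.7
```

```text
t 10.3667 pos [0.5239 0.1253 0.2605] rot [-1.7999e+02 -1.0000e-01 -1.6629e+02] F [ 0.29 -0.56 -0.84]
xyz cm [-0.    0.09  1.78] twist [-0.01 -0.1   0.01]
```

Call:
servo_tool --plan '[{"xyz": [0,0.05,0.2],"twist": [0,0,0],"jaw": 1},{"xyz": [0,0.05,0.4],"twist": [0,0,0],"jaw": 1},{"xyz": [0,0.05,0.5],"twist": [0,0,0],"jaw": 1},{"xyz": [0,0.05,0.5],"twist": [0,0,0],"jaw": 1},{"xyz": [0,0.05,0.5],"twist": [0,0,0],"jaw": 1}]'

```text
time_s: 10.78
tool_pos: [0.5237, 0.1259, 0.256]
tool_rot: [180.0, -0.1, -166.3]
force: [-2.3, -0.8, 4.1]
grip_width: 0.0115
grasp_force: 45.0
```

```bash
python3 go.py .5237 .1262 .0747 193.7; python3 -c "
from h import *;print(env.get_obs()['wrist_torque'])"
```

```text
t 10.7833 pos [0.5237 0.1259 0.256 ] rot [ 1.7999e+02 -8.0000e-02 -1.6628e+02] F [-2.27 -0.79  4.07]
xyz cm [-0.01  0.03  1.73] twist [ 0.01 -0.08  0.02]
[-0.02144635  0.65710663 -0.00375426]
```

Call:
servo_tool --plan '[{"xyz": [0.1,0,0.1],"twist": [0,0,0],"jaw": 1},{"xyz": [0.1,0,0.3],"twist": [0,0,0],"jaw": 1},{"xyz": [0.1,0,0.4],"twist": [0,0,0],"jaw": 1},{"xyz": [0.1,0,0.4],"twist": [0,0,0],"jaw": 1}]'

```text
time_s: 11.12
tool_pos: [0.5236, 0.1258, 0.2537]
tool_rot: [180.0, 0.1, -166.3]
force: [-3.5, -1.5, 11.0]
grip_width: 0.0116
grasp_force: 45.0
```

```bash
python3 go.py .5237 .1262 .0747 193.7; python3 -c "
from h import *;print(env.get_obs()['wrist_torque'])"
```

```text
t 11.1167 pos [0.5236 0.1258 0.2537] rot [ 1.7997e+02  7.0000e-02 -1.6628e+02] F [-3.52 -1.54 10.99]
xyz cm [-0.02  0.04  1.5 ] twist [0.03 0.07 0.02]
[-0.09983056  0.96998923  0.00995342]
```

Call:
servo_tool --plan '[{"xyz": [0.1,0,0.1],"twist": [0,0,0],"jaw": 1},{"xyz": [0.1,0,0.3],"twist": [0,0,0],"jaw": 1},{"xyz": [0.1,0,0.4],"twist": [0,0,0],"jaw": 1},{"xyz": [0.1,0,0.4],"twist": [0,0,0],"jaw": 1}]'

```text
time_s: 11.45
tool_pos: [0.522, 0.1255, 0.2474]
tool_rot: [-180.0, -0.0, -166.3]
force: [-0.4, -0.3, 1.3]
grip_width: 0.0116
grasp_force: 45.0
```

```bash
python3 go.py .5237 .1262 .0747 193.7; python3 -c "
from h import *;print(env.get_obs()['wrist_torque'])"
```

```text
t 11.45 pos [0.522  0.1255 0.2474] rot [-1.7999e+02 -3.0000e-02 -1.6628e+02] F [-0.44 -0.3   1.29]
xyz cm [-0.19  0.03  0.87] twist [-0.01 -0.03  0.02]
[ 0.05182792 -0.02151231  0.00887986]
```

Snapped past the latches: rim about 0 mm above the seal, force down to 1.3 N. Now pressing onto the seal.

Call:
servo_tool --plan '[{"xyz": [0,0,0.1],"twist": [0,0,0],"jaw": 1},{"xyz": [0,0,0.2],"twist": [0,0,0],"jaw": 1},{"xyz": [0,0,0.3],"twist": [0,0,0],"jaw": 1},{"xyz": [0,0,0.4],"twist": [0,0,0],"jaw": 1},{"xyz": [0,0,0.4],"twist": [0,0,0],"jaw": 1},{"xyz": [0,0,0.4],"twist": [0,0,0],"jaw": 1},{"xyz": [0,0,0.4],"twist": [0,0,0],"jaw": 1}]'

```text
time_s: 12.03
tool_pos: [0.5221, 0.1254, 0.2446]
tool_rot: [180.0, -0.0, -166.3]
force: [-2.5, -1.3, 8.3]
grip_width: 0.0116
grasp_force: 45.0
```

```bash
python3 go.py .5237 .1262 .0747 193.7; python3 -c "
from h import *;print(env.get_obs()['wrist_torque'])"
```

```text
t 12.0333 pos [0.5221 0.1254 0.2446] rot [ 1.7999e+02 -5.0000e-02 -1.6628e+02] F [-2.46 -1.34  8.28]
xyz cm [-0.18  0.04  0.59] twist [ 0.01 -0.05  0.02]
[-0.06450556  0.55833753  0.01667737]
```

Call:
servo_tool --plan '[{"xyz": [0,0,0.1],"twist": [0,0,0],"jaw": 1},{"xyz": [0,0,0.2],"twist": [0,0,0],"jaw": 1},{"xyz": [0,0,0.2],"twist": [0,0,0],"jaw": 1},{"xyz": [0,0,0.2],"twist": [0,0,0],"jaw": 1},{"xyz": [0,0,0.2],"twist": [0,0,0],"jaw": 1},{"xyz": [0,0,0.2],"twist": [0,0,0],"jaw": 1}]'

```text
time_s: 12.53
tool_pos: [0.5222, 0.1253, 0.2444]
tool_rot: [180.0, -0.0, -166.3]
force: [-6.5, -1.8, 18.8]
grip_width: 0.0117
grasp_force: 45.0
```

```bash
python3 go.py .5237 .1262 .0747 193.7; python3 - <<'E'
from h import *
a=np.load('scene2.npy',allow_pickle=True).item();b=cam('scene');t=cam('top')
# carriage shift since release: match the dot/needle patch in both views (before vs now)
for n,o,c,(x,y,w,h) in(('scene',a,b,(275,210,40,22)),('top',np.load('top2.npy',allow_pickle=True).item(),t,(203,158,14,14))):
    p=o['img'][y:y+h,x:x+w];r=cv2.matchTemplate(c['img'][y-6:y+h+6,x-6:x+w+6],p,cv2.TM_CCOEFF_NORMED);print(n,r.max().round(3),np.subtract(cv2.minMaxLoc(r)[3],6))
print(t['img'][157:171,202:218].min(2).astype(int))
print(env.get_obs()['force'],env.get_obs()['joint_velocities'].round(2))
E
```

```text
t 12.5333 pos [0.5222 0.1253 0.2444] rot [ 1.7996e+02 -5.0000e-02 -1.6629e+02] F [-6.5  -1.79 18.78]
xyz cm [-0.17  0.05  0.57] twist [ 0.04 -0.05  0.01]
scene 0.974 [0 0]
top 0.317 [-6 -4]
[[63 55 42 39 31 31 34 42 55 67 66 67 68 69 70 71]
 [60 59 43 36 31 29 28 37 63 76 77 63 41 37 21 28]
 [55 63 49 41 33 31 31 28 23 22 24 23 27 28 29 29]
 [51 68 51 40 36 30 30 30 29 28 29 29 33 31 29 30]
 [36 55 56 48 44 33 31 28 30 30 28 30 29 30 31 32]
 [42 63 61 45 36 31 29 28 29 30 29 27 28 31 29 30]
 [33 57 69 51 40 33 30 28 31 29 28 30 29 29 29 29]
 [25 56 72 52 39 37 31 31 29 29 30 28 30 30 29 30]
 [28 36 54 55 43 36 33 27 28 28 29 29 30 29 29 28]
 [33 39 57 61 48 39 32 30 28 31 27 28 31 31 29 31]
 [38 27 50 63 49 36 34 32 29 29 28 29 28 29 29 31]
 [45 30 44 60 54 41 36 35 35 30 32 28 28 30 30 26]
 [43 26 39 54 56 44 35 35 37 30 40 46 24 28 31 29]
 [48 31 29 46 59 50 38 38 43 36 40 47 25 24 25 28]]
[-7.01238009 -1.41829611 18.83183341] [-0.02  0.03  0.14 -0.01 -0.04 -0.09 -0.  ]
```

```bash
python3 -c "
from cell import env;print(env.sign_off())"
```

```text
the job is handed in; nothing more can be done
None
```

Handed in at about 12.6 s: the dot was about 2 mm from the needle tip, the cap had snapped upright onto the socket, and the gripper was still holding it (45 N grip) and pressing down with about 19 N; no verdict was returned.

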